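# Press a dust-tight tool case shut

## Task

Stand the yellow tape measure upright in the empty left-hand pocket of the blue tool case and let go of it. Then swing the lid down without slamming it and press on its front edge, feeling against the rubber seal, until the spring catch snaps over the lid's steel tongue and holds the lid shut; never push on the lid with more than 25 N. Leave the clamp in its pocket and the sanding block and push block where they are.

Things in the scene. Friction and masses are not known exactly. Their poses are not given: they have to be found in the camera images.
- case: blue plastic tool case, 180 (x) x 200 (y) x 90 mm high, walls and floor 6 mm; does not slide. Origin: underside, centre; x to its back (hinge), y to its left, z up. A 40 mm high divider 20 mm right of the middle splits it into a left (empty) and a right pocket. A black catch housing, 60 mm wide, stands up to 45 mm out from the middle of the front wall, its top about 130 mm above the table
- tape_pocket (a point): centre of the floor (upper side) of the left, empty pocket, which is 168 (x) x 112 mm (y) and 84 mm deep to the rim; axes as the case
- lid (a joint): lid angle (rad) about the hinge at the case's back; 0: flat, 4 mm above the rim (about the lowest it goes); starts open, 1.5 to 1.7. A stiff hinge keeps it where it is left (under 3 N at the front edge moves it). Caught, it rests between 0.005 and 0.065: catch and seal together sit up to 5 mm higher or lower from start to start, unlisted, to be found by feel
- lid_hinge (a point): middle of the lid's hinge axis, 94 mm behind the case's origin and 92 mm up. Its axes turn with the lid: -x along the lid to its front edge, y along the hinge axis, z out of the lid's outer (upper) face. The lid is 186 mm from hinge to front edge, 202 mm wide, 10 mm thick, its outer face 12 mm out from the axis
- lid_press (a point): centre of the grey pad (36 x 80 mm) on the lid's outer face, where to press; 165 mm from the hinge axis along the lid, 13 mm out from it; axes as lid_hinge. Pressed down, first the bolt's ramp resists (up to 10 N) and gives, then the seal, about 5 N per mm, 2 to 3 mm before the catch snaps at 12 to 17 N; 2 mm further the push passes 25 N. Let go too early, the lid springs up
- catch_bolt (a joint): how far the sprung steel bolt of the catch is pushed back (m): 0 fully out, up to 0.010. The lid's tongue drives it back about 7 mm on the way down; it springs out to 0 again over the tongue when the lid is caught
- tape_center (a point): yellow and black tape measure with a red button, standing upright; this point is the centre of its case, 31 mm up. Case 30 mm thick (x, grasp across it), 66 mm long (y), 62 mm high, button to 69 mm; the tape's end sticks out near the bottom to 60 mm from this point towards -y. About 0.24 kg. Starts on the table, left or right in front of the case (sanding block at the other place)
- spring_clamp: black and orange spring clamp, 55 x 119 x 26 mm, lying in the right pocket; origin at the centre of its underside; stays there
- sanding_block: dark cork sanding block, 67 x 122 x 32 mm; bystander; origin centre of its underside
- push_block: wooden push block with a handle, 70 x 160 x 67 mm, right of the case; bystander; origin centre of its underside

How it is judged:
On the way, in this order (a step that is already met when the one before it is completed fails the run):
1. the tape measure stands released in the left pocket while the lid is open (x of tape_center in the frame of case between -0.07 and 0.07 m and y of tape_center in the frame of case between -0.005 and 0.085 m and z of tape_center in the frame of case below 0.045 m and angle between tape_center's own z axis and vertical below 0.15 rad and contact force between the fingers and tape below 0.1 N and value of joint lid above 1.2 rad), for 0.2 s.
2. the lid is down and the catch has snapped over its tongue (value of joint lid below 0.075 rad and value of joint catch_bolt below 0.0015 m), for 0.1 s.
At the end, for the whole second after the job is handed in: lid held down by the catch (lid under 0.07 rad, bolt sprung out again to within 1.5 mm); tape measure upright (within 0.15 rad) on the floor of the left pocket, its centre within 70 mm of the pocket's middle front to back; spring clamp still in the right pocket (x of tape_center in the frame of case between -0.07 and 0.07 m and y of tape_center in the frame of case between -0.005 and 0.085 m and z of tape_center in the frame of case below 0.045 m and angle between tape_center's own z axis and vertical below 0.15 rad and value of joint lid below 0.07 rad and value of joint catch_bolt below 0.0015 m and linear speed of tape below 0.02 m/s and y of spring_clamp in the frame of case below -0.03 m and z of spring_clamp in the frame of case below 0.03 m); the robot touches nothing.
It fails at once if the robot pushes on the lid with more than 25 N (contact force between any of the fingers, the arm and lid above 25 N).
It fails at once if the lid is slammed (swings down faster than 2.5 rad/s) (velocity of joint lid below -2.5 rad/s).
It fails at once if the sanding block or the push block is moved more than 3 cm (distance of any of sanding_block, push_block from where it was at the start of the episode above 0.03 m).
It also fails if it takes over 72 s, if anything falls off the work surface, if the arm or the gripper's body presses on something with over 40 N, if the wrist force passes 120 N, or if a joint passes its speed limit or range.

## Robot

A 6-joint arm with a two-finger parallel gripper is mounted at the origin on the work surface; the furniture and walls round the work are solid. World frame = base frame: x ahead of the robot, y to its left, z up, the work surface at z = 0. Lengths are in m, angles in rad, forces in N, time in s.
With the tool pointing down it reaches from about 0.35 to 0.775 m from the base axis. Payload 7.3 kg.
Tool frame: the origin (TCP) lies at the very end of the fingers, on their centre line; the grasp point (between the pads) lies 19 mm behind it; z points along the fingers, y is the line along which they close (so a half turn about z gives the same grasp; the last joint's range is limited). The gripper opens to 92 mm and grips with 3 to 60 N. Pads are 19 mm wide; open, the fingers measure 130 mm over their backs; the gripper's body (75 mm by 190 mm) begins 47 mm behind the grasp point.
Start: joints at [0.975, 0.342, 1.524, -0, 1.275, -0.146], TCP at [0.228, 0.473, 0.227] pointing down, gripper open.
Joint ranges: [-2.53, 2.53], [-0.77, 2.02], [0.04, 2.7], [-1, 4.14], [0.28, 2.66], [-3.11, 3.11]. Speed limits (rad/s): [2.57, 2.57, 3.14, 3.14, 3.14, 3.14].

## Interface

Orientations are given as [roll, pitch, yaw] about the fixed x, y, z axes, in that order (R = Rz(yaw) Ry(pitch) Rx(roll)).
In Python, from cell import robot gives the robot as it stands.
- The arm moves only by the tool apply_moves, never from a script. Its argument "rows" is a list of rows, each an object with "xyz": the shift along the tool's x, y, z in mm, a list of three; "turn": the turn about the tool's z in rad. A call has 1 to 10 rows; each row shifts and turns the commanded pose from where the row before left it, along the tool's axes as they then stand; what a row does not reach is not made up. A row lasts 1/8 s, in which the tool goes at most 62.5 mm and 10.7 degrees, less where a joint would pass 70% of its speed; a pose out of reach is approached as far as the arm can. A call with a gripper value outside its range is refused whole. "gripper" is the opening, from 0 (shut) to 1 (fully open), set as the call begins (left out, the last holds). The fingers move at their own pace and stop on an object; "newtons" is the grip in N (left out, the last holds). Time passes only in rows, so rows that do not move let the fingers close. It gives the time, the measured TCP pose, the force and the opening at its end, in the units of the state.
- robot.observe(): the state, without advancing time (a new reading comes with each control period).
- robot.read_camera(name): name is "scene" or "top" or "wrist"; returns a dict with "frame" (400x640x3 uint8, blue, green, red), "mtx" (3x3 intrinsics, pixels), "R" (3x3) and "t" (3): a world point X has camera coordinates R X + t; the wrist camera has in their place "T_tool_cam" (4x4, takes a point from camera to tool coordinates, whose origin is the TCP and whose axes are the flange's). Camera axes: x right, y down, z forward; pixel columns grow to the right and rows downward; lengths in m; the calibration is good to about 2 mm. A picture is of the moment at which its call begins: read the wrist's pose just before it. There is no depth.
- robot.hand_in(): hands the job in, once; it reports no verdict.
The state is a dict: "time": time; "qpos": joint angles; "qvel": joint speeds; "joint_efforts": joint torques, N m; "tool_pos": TCP position; "tool_rot": TCP orientation; "contact_force": force on the tool from outside, world axes, zero at the start; "torque": the same for the moment, N m; "opening": finger opening in m.
Only numpy, scipy, OpenCV 4.12 (cv2) and the standard library are available. Lean on these libraries where they do the work, as an engineer would, in place of code of your own. Each camera call takes 0.05 s, during which the arm holds its last target. There are 200 camera calls.

## Working session

There is one attempt and no reset: what is moved stays moved. The work goes in short steps, Python scripts to look and compute and a tool call to move; the robot and the scene stay as the last step left them, time stands still between calls to the robot, and variables do not carry over. Pictures are saved under pics/ and viewed, on a budget of 10 in all, crops included, one or two more only if the job needs it, and the job is handed in when it is done.

Besides the shell and the picture viewer there is one more tool, called by a JSON object that holds its "name" and its "arguments", one argument or row to a line. apply_moves: Moves the arm, as the interface text tells. Its arguments: {"type":"object","properties":{"rows":{"type":"array"},"gripper":{"type":"number"},"newtons":{"type":"number"}},"required":["rows"]}

```bash
ls; mkdir -p pics; python3 - <<'E'
from cell import robot
import cv2,numpy as np
o=robot.observe(); print(o)
for n in ["scene","top"]:
    c=robot.read_camera(n); cv2.imwrite(f"pics/{n}0.png",c["frame"]); np.savez(f"{n}0.npz",**c)
    print(n,c["mtx"].round(1).tolist(),c["R"].round(3).tolist(),c["t"].round(3).tolist())
a=cv2.imread("pics/scene0.png");b=cv2.imread("pics/top0.png")
E
```

```text
pics
{'time': 0.0, 'qpos': array([ 9.74994738e-01,  3.42729177e-01,  1.52505418e+00, -3.67598886e-05,
        1.27539598e+00, -1.46027210e-01]), 'qvel': array([ 4.31170689e-05, -7.44141688e-04, -9.44417078e-04, -6.21420097e-04,
        6.07608077e-04, -1.34728100e-03]), 'joint_efforts': array([-2.13165200e-03, -4.31234336e+01, -2.44225037e+01,  7.16795702e-02,
        5.58782613e-02, -1.29927507e-04]), 'tool_pos': array([0.22801175, 0.47242861, 0.22602865]), 'tool_rot': array([-3.14001774e+00, -1.96099676e-04,  2.69182885e+00]), 'contact_force': array([-0.83945799, -0.37687023, -0.30720285]), 'torque': array([ 0.03862976, -0.03401504,  0.01755039]), 'opening': 0.0916472492138278}
scene [[445.4, 0.0, 323.1], [0.0, 445.4, 198.1], [0.0, 0.0, 1.0]] [[0.57, -0.821, 0.007], [-0.555, -0.392, -0.734], [0.605, 0.414, -0.68]] [-0.302, 0.291, 1.143]
top [[365.8, 0.0, 315.7], [0.0, 365.8, 196.0], [0.0, 0.0, 1.0]] [[0.026, -0.999, -0.019], [-0.995, -0.024, -0.097], [0.097, 0.021, -0.995]] [-0.046, 0.46, 1.071]
```

View pics/scene0.png

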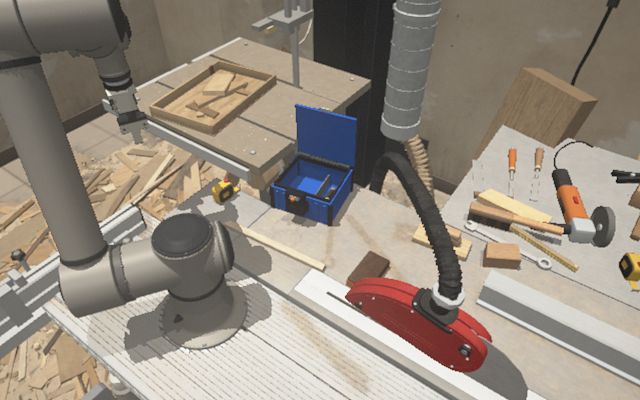

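View pics/top0.png

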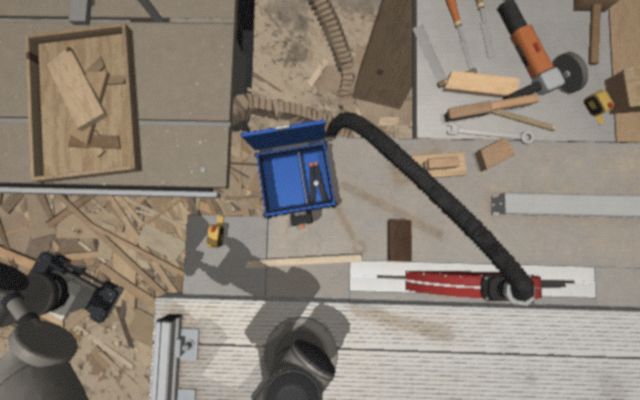

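The scene picture shows the case with its lid open around (318,185), and the tape left of it at (222,190). In the top picture the case is around (297,182), the tape at (215,231), the sanding block at (400,240) and the push block at (440,165). Next I'll compute coarse positions.

```bash
cat > h.py <<'E'
import cv2,numpy as np
from scipy.spatial.transform import Rotation as Ro
from cell import robot
def cam(n):
    o=robot.observe(); c=robot.read_camera(n); K=c["mtx"]
    if n=="wrist":
        T=np.eye(4); T[:3,:3]=Ro.from_euler('xyz',o["tool_rot"]).as_matrix(); T[:3,3]=o["tool_pos"]
        M=T@c["T_tool_cam"]; A=M[:3,:3]; C=M[:3,3]
    else: A=c["R"].T; C=-A@c["t"]
    return c["frame"],K,A,C
def ray(px,K,A,C):
    d=A@np.linalg.solve(K,[px[0],px[1],1.]); return C,d/np.linalg.norm(d)
def onz(px,z,K,A,C):
    C,d=ray(px,K,A,C); return C+d*(z-C[2])/d[2]
def proj(X,K,A,C):
    p=K@(A.T@(np.asarray(X)-C)); return p[:2]/p[2]
def tri(rays):
    S=np.zeros((3,3));b=np.zeros(3)
    for C,d in rays:
        P=np.eye(3)-np.outer(d,d);S+=P;b+=P@C
    return np.linalg.solve(S,b)
def mask(f,lo,hi):
    return cv2.inRange(cv2.cvtColor(f,cv2.COLOR_BGR2HSV),np.array(lo),np.array(hi))
def blobs(m,mina=20):
    n,l,s,c=cv2.connectedComponentsWithStats(m)
    return [(tuple(c[i].round(1)),s[i].tolist()) for i in range(1,n) if s[i][4]>=mina],l
E
python3 - <<'E'
from h import *
w=robot.read_camera("wrist"); print(w["T_tool_cam"].round(3).tolist(),w["mtx"].round(1).tolist())
ry={}
for n in["top","scene"]:
    v=cam(n);f=v[0]
    y=mask(f,(20,120,110),(33,255,255)); b=mask(f,(105,150,50),(130,255,255))
    print(n,"Y",[q for q in blobs(y,8)[0]]); print("B",[q for q in blobs(b,80)[0]])
    if n=="top":
        for p in [(215,231),(265,216),(335,207),(257,151),(326,146)]: print(p,onz(p,.09 if p[0]>220 else .04,*v[1:]).round(3))
        print("sand",onz((400,240),.03,*v[1:]).round(3))
        cv2.imwrite("pics/topc.png",cv2.resize(f[110:260,190:350],None,fx=5,fy=4 if 0 else 4,interpolation=cv2.INTER_CUBIC)[:600,:800])
E
```

```text
[[0.001, -0.955, -0.296, 0.08], [1.0, 0.001, 0.0, -0.0], [-0.0, -0.296, 0.955, -0.158], [0.0, 0.0, 0.0, 1.0]] [[325.7, 0.0, 315.3], [0.0, 325.7, 197.4], [0.0, 0.0, 1.0]]
top Y [((np.float64(603.5), np.float64(99.0)), [595, 91, 17, 20, 168]), ((np.float64(599.4), np.float64(118.3)), [597, 114, 6, 9, 33]), ((np.float64(214.3), np.float64(233.5)), [208, 217, 15, 29, 190])]
B [((np.float64(285.9), np.float64(134.5)), [242, 121, 83, 27, 1025]), ((np.float64(314.9), np.float64(166.1)), [301, 148, 29, 52, 535]), ((np.float64(282.9), np.float64(180.7)), [262, 152, 43, 58, 1874]), ((np.float64(300.7), np.float64(208.5)), [266, 201, 69, 15, 204])]
(215, 231) [0.349 0.257 0.04 ]
(265, 216) [0.395 0.105 0.09 ]
(335, 207) [ 0.425 -0.09   0.09 ]
(257, 151) [0.579 0.135 0.09 ]
(326, 146) [ 0.597 -0.061  0.09 ]
sand [ 0.337 -0.283  0.03 ]
scene Y [((np.float64(219.2), np.float64(189.3)), [212, 181, 21, 23, 178]), ((np.float64(235.5), np.float64(189.0)), [233, 187, 7, 5, 23]), ((np.float64(225.8), np.float64(194.2)), [223, 192, 6, 6, 21]), ((np.float64(527.1), np.float64(239.1)), [524, 237, 7, 5, 10]), ((np.float64(543.9), np.float64(249.9)), [538, 246, 12, 9, 22]), ((np.float64(633.8), np.float64(269.0)), [625, 253, 15, 36, 294]), ((np.float64(553.4), np.float64(256.6)), [550, 254, 7, 6, 12]), ((np.float64(563.5), np.float64(262.5)), [560, 260, 8, 6, 14]), ((np.float64(624.0), np.float64(264.2)), [622, 261, 5, 8, 24])]
B [((np.float64(348.5), np.float64(150.0)), [339, 134, 16, 32, 151]), ((np.float64(332.5), np.float64(191.0)), [306, 169, 47, 36, 125]), ((np.float64(309.2), np.float64(184.6)), [297, 176, 26, 18, 291])]
```

View pics/topc.png

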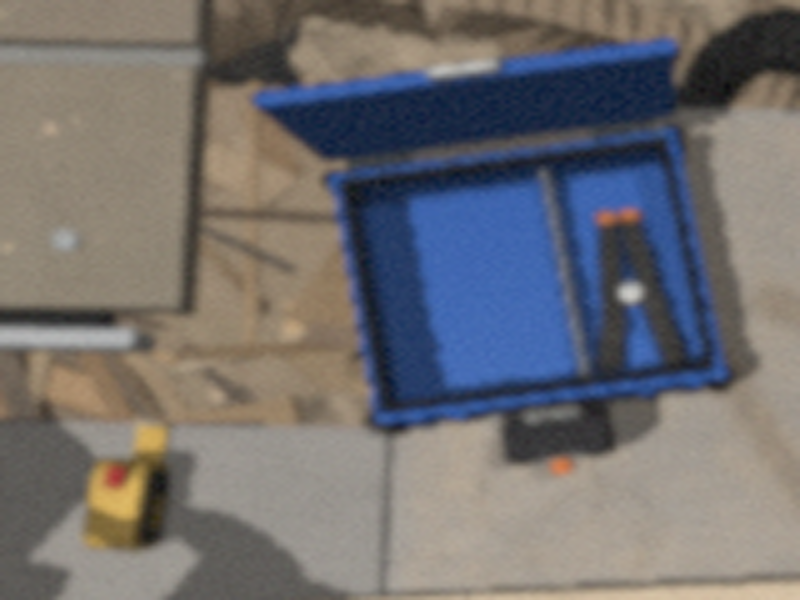

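The cropped top view shows the case turned about 0.15 rad. Its left pocket is empty and the clamp lies in the right one. The tape's end points away from the robot, at (150,437) in the crop. I'll move over the tape and look with the wrist camera.

{"name": "apply_moves", "arguments": {
  "rows": [
    {"xyz": [-48, -30, 0], "turn": 0},
    {"xyz": [-48, -30, 0], "turn": 0},
    {"xyz": [-48, -30, 0], "turn": 0},
    {"xyz": [-48, -30, 0], "turn": 0},
    {"xyz": [0, 0, 0], "turn": -0.15},
    {"xyz": [0, 0, 0], "turn": -0.15},
    {"xyz": [0, 0, 0], "turn": -0.15},
    {"xyz": [0, 0, 0], "turn": -0.15},
    {"xyz": [0, 0, 0], "turn": 0},
    {"xyz": [0, 0, 0], "turn": 0}
  ]
}}

```text
time: 1.5
tool_pos: [0.3489, 0.2813, 0.2267]
tool_rot: [3.142, -0.0, -2.994]
contact_force: [-0.2, 0.2, -0.3]
opening: 0.0919
```

```bash
python3 - <<'E'
from h import *
v=cam("wrist"); cv2.imwrite("pics/w1.png",v[0]); np.savez("w1.npz",f=v[0],K=v[1],A=v[2],C=v[3])
y=mask(v[0],(20,120,110),(33,255,255)); print(blobs(y,30)[0]); r=mask(v[0],(0,150,90),(8,255,255))|mask(v[0],(174,150,90),(180,255,255)); print("red",blobs(r,20)[0])
print(robot.observe()["tool_pos"],robot.observe()["tool_rot"])
E
```

```text
[((np.float64(297.4), np.float64(155.6)), [277, 127, 41, 60, 1614]), ((np.float64(288.7), np.float64(197.6)), [281, 191, 16, 13, 149]), ((np.float64(129.6), np.float64(305.0)), [126, 292, 8, 29, 164]), ((np.float64(499.4), np.float64(318.9)), [497, 316, 6, 7, 30])]
red [((np.float64(290.5), np.float64(184.4)), [285, 177, 13, 16, 152])]
[0.34894683 0.28126743 0.22669954] [ 3.14154187e+00 -1.73437351e-05 -2.99373975e+00]
```

View pics/w1.png

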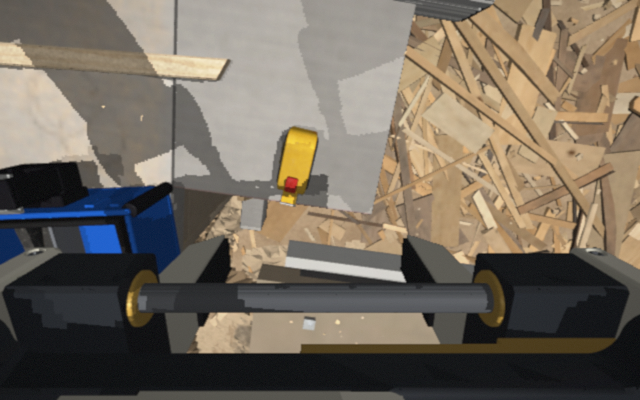

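The tape's yellow case is at (297,155) with its red button at (290,184) and its end at (289,198). The case is on the left, at (90,220).

```bash
python3 - <<'E'
from h import *
d=np.load("w1.npz"); v=(d["K"],d["A"],d["C"]); f=d["f"]; print(d["C"])
y=mask(f,(15,110,60),(35,255,255)); y[:, :250]=0; y[215:]=0; y[:,340:]=0
ys,xs=np.where(y>0); 
n,l,s,c=cv2.connectedComponentsWithStats(y); i=1+s[1:,4].argmax(); cn,_=cv2.findContours((l==i).astype(np.uint8),0,2)
(cx,cy),wh,a=cv2.minAreaRect(cn[0]); bp=cv2.boxPoints(((cx,cy),wh,a)); print((cx,cy),wh,a)
for p in bp: print(p, onz(p,.06,*v).round(4))
b=onz((290.5,184.4),.067,*v); print("button",b.round(4)); print("tongue", onz((288.7,199),.012,*v).round(4))
t=cam("top"); g=t[0]; r=mask(g,(0,120,80),(10,255,255))|mask(g,(172,120,80),(180,255,255)); q=[k for k in blobs(r,3)[0] if 205<k[0][0]<225]; print(q)
if q: print("tri",tri([ray(q[0][0],*t[1:]),ray((290.5,184.4),*v)]).round(4))
E
```

```text
[0.26959973 0.26919127 0.38510925]
(295.3176574707031, 165.57058715820312) (31.454919815063477, 75.60026550292969) 12.528807640075684
[271.7647  199.05882] [0.3779 0.2394 0.06  ]
[288.16473 125.25883] [0.3002 0.2471 0.06  ]
[318.8706  132.08235] [0.3023 0.2777 0.06  ]
[302.47058 205.88235] [0.3806 0.2722 0.06  ]
button [0.3573 0.2571 0.067 ]
tongue [0.3908 0.2551 0.012 ]
[((np.float64(212.3), np.float64(229.0)), [210, 227, 5, 5, 20])]
tri [0.3553 0.2567 0.0717]
```

{"name": "apply_moves", "arguments": {
  "rows": [
    {"xyz": [-42, -30, 20], "turn": 0},
    {"xyz": [0, 0, 20], "turn": 0.12},
    {"xyz": [0, 0, 0], "turn": 0.11},
    {"xyz": [0, 0, 0], "turn": 0},
    {"xyz": [0, 0, 0], "turn": 0}
  ]
}}

```text
time: 2.22
tool_pos: [0.3951, 0.258, 0.187]
tool_rot: [3.141, 0.001, 3.064]
contact_force: [-0.3, -0.1, 0.3]
opening: 0.0918
```

```bash
python3 - <<'E'
from h import *
v=cam("wrist"); f=v[0]; np.savez("w2.npz",f=v[0],K=v[1],A=v[2],C=v[3]); v=v[1:]; print(v[2])
cv2.imwrite("pics/w2.png",cv2.resize(f[60:260,200:440],None,fx=3,fy=3))
r=mask(f,(0,150,90),(8,255,255))|mask(f,(174,150,90),(180,255,255)); q=blobs(r,20)[0]; print("red",q)
d=np.load("w1.npz"); w=(d["K"],d["A"],d["C"])
print("tri",tri([ray(q[0][0],*v),ray((290.5,184.4),*w)]).round(4))
y=mask(f,(15,110,60),(35,255,255)); print(blobs(y,40)[0])
E
```

```text
[0.31504902 0.26400575 0.34534284]
red [((np.float64(311.0), np.float64(148.5)), [305, 140, 13, 18, 231])]
tri [0.3575 0.2571 0.0662]
[((np.float64(590.1), np.float64(27.2)), [582, 23, 18, 9, 112]), ((np.float64(631.9), np.float64(28.9)), [624, 24, 15, 11, 86]), ((np.float64(311.8), np.float64(124.4)), [293, 85, 38, 93, 2744]), ((np.float64(412.1), np.float64(136.2)), [411, 130, 4, 15, 44]), ((np.float64(500.9), np.float64(137.6)), [495, 132, 13, 12, 56]), ((np.float64(447.0), np.float64(151.0)), [430, 145, 28, 14, 163]), ((np.float64(604.6), np.float64(162.7)), [601, 155, 8, 15, 52]), ((np.float64(509.2), np.float64(162.2)), [502, 157, 17, 14, 80]), ((np.float64(578.4), np.float64(170.9)), [573, 167, 10, 8, 44]), ((np.float64(608.4), np.float64(180.7)), [603, 168, 11, 26, 133]), ((np.float64(555.9), np.float64(188.6)), [537, 171, 40, 31, 280]), ((np.float64(385.6), np.float64(174.4)), [376, 173, 19, 3, 42]), ((np.float64(138.1), np.float64(298.3)), [126, 270, 31, 57, 847]), ((np.float64(492.6), np.float64(298.2)), [474, 270, 32, 57, 841]), ((np.float64(477.4), np.float64(346.5)), [301, 338, 315, 15, 3280])]
```

View pics/w2.png

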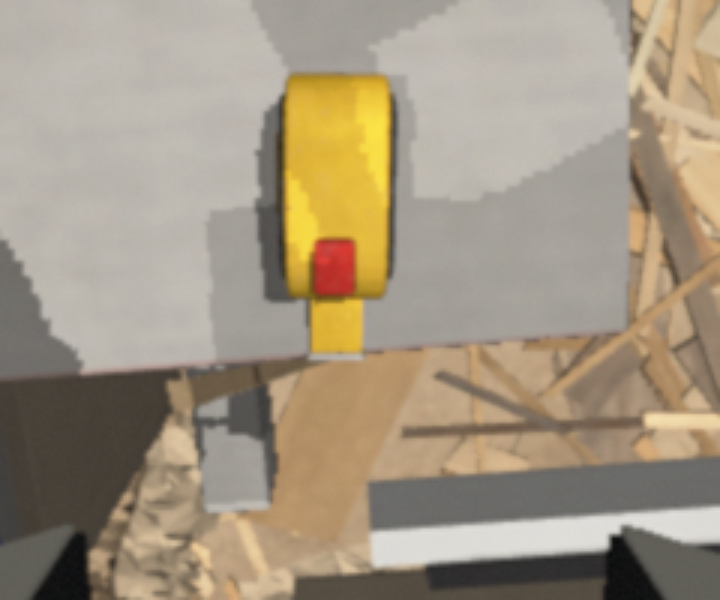

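The tape is aligned with the tool to within about 0.02 rad. In the crop its case spans columns 283–394 and rows 75–297, with the button at (335,267) and the end at (336,330).

```bash
python3 - <<'E'
from h import *
d=np.load("w2.npz"); v=(d["K"],d["A"],d["C"])
for z in (.035,.045,.06): print(z,onz((312.8,85),z,*v).round(4),onz((312.8,159),z,*v).round(4),onz((294.6,122),z,*v).round(4),onz((331,122),z,*v).round(4))
o=robot.observe(); R=Ro.from_euler('xyz',o["tool_rot"]).as_matrix()
print(R.T@(np.array([.334,.2592,.032])-o["tool_pos"])*1000)
E
```

```text
0.035 [0.3053 0.2627 0.035 ] [0.3725 0.2573 0.035 ] [0.3365 0.2432 0.035 ] [0.3391 0.277  0.035 ]
0.045 [0.3056 0.2627 0.045 ] [0.3706 0.2575 0.045 ] [0.3358 0.2439 0.045 ] [0.3383 0.2766 0.045 ]
0.06 [0.3061 0.2628 0.06  ] [0.3678 0.2579 0.06  ] [0.3348 0.2449 0.06  ] [0.3372 0.2759 0.06  ]
[ 61.07481332  -3.67481593 154.99516894]
```

{"name": "apply_moves", "arguments": {
  "rows": [
    {"xyz": [57, -3, 0], "turn": 0},
    {"xyz": [0, 0, 50], "turn": 0},
    {"xyz": [0, 0, 50], "turn": 0},
    {"xyz": [0, 0, 35], "turn": 0},
    {"xyz": [0, 0, 18], "turn": 0},
    {"xyz": [0, 0, 0], "turn": 0},
    {"xyz": [0, 0, 0], "turn": 0}
  ]
}}

```text
time: 3.15
tool_pos: [0.3385, 0.2598, 0.0345]
tool_rot: [3.141, 0.001, 3.062]
contact_force: [-0.3, 0.3, 0.7]
opening: 0.0921
```

{"name": "apply_moves", "arguments": {
  "rows": [
    {"xyz": [0, 0, 0], "turn": 0},
    {"xyz": [0, 0, 0], "turn": 0},
    {"xyz": [0, 0, 0], "turn": 0},
    {"xyz": [0, 0, 0], "turn": 0},
    {"xyz": [0, 0, 0], "turn": 0},
    {"xyz": [0, 0, 0], "turn": 0}
  ],
  "gripper": 0.1,
  "newtons": 25
}}

```text
time: 3.9
tool_pos: [0.3379, 0.2595, 0.0337]
tool_rot: [3.142, -0.0, 3.062]
contact_force: [-0.4, -0.1, 0.3]
opening: 0.0364
```

{"name": "apply_moves", "arguments": {
  "rows": [
    {"xyz": [0, 0, -20], "turn": 0},
    {"xyz": [0, 0, -60], "turn": 0},
    {"xyz": [0, 0, -60], "turn": 0},
    {"xyz": [0, 0, -40], "turn": 0},
    {"xyz": [0, 0, 0], "turn": 0},
    {"xyz": [0, 0, 0], "turn": 0}
  ]
}}

```text
time: 4.65
tool_pos: [0.3372, 0.259, 0.2126]
tool_rot: [-3.141, -0.002, 3.062]
contact_force: [-0.0, -0.5, -2.4]
opening: 0.0299
```

{"name": "apply_moves", "arguments": {
  "rows": [
    {"xyz": [-34, -45, -15], "turn": 0},
    {"xyz": [-34, -45, -15], "turn": 0},
    {"xyz": [-34, -45, -15], "turn": 0},
    {"xyz": [-34, -45, -15], "turn": 0},
    {"xyz": [0, 0, 0], "turn": -0.12},
    {"xyz": [0, 0, 0], "turn": -0.115},
    {"xyz": [0, 0, 0], "turn": 0},
    {"xyz": [0, 0, 0], "turn": 0}
  ]
}}

```text
time: 5.65
tool_pos: [0.4588, 0.0693, 0.2726]
tool_rot: [3.141, -0.002, -2.988]
contact_force: [-0.2, 0.9, -2.6]
opening: 0.0298
```

```bash
python3 - <<'E'
from h import *
v=cam("wrist"); f=v[0]; np.savez("w3.npz",f=v[0],K=v[1],A=v[2],C=v[3]); print(v[3])
cv2.imwrite("pics/w3.png",f)
E
```

```text
[0.37983109 0.05673071 0.43120803]
```

View pics/w3.png

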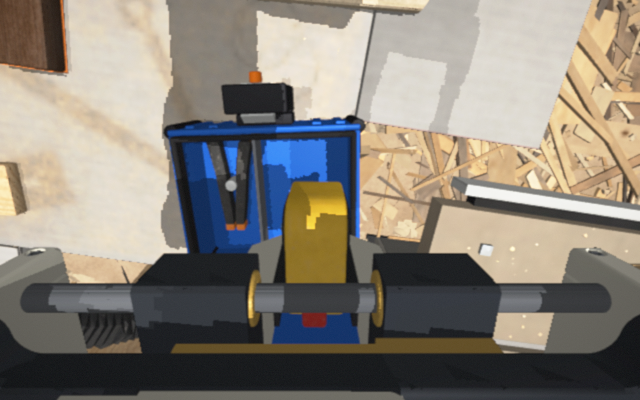

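The case fills the middle of the wrist view. Its front rim corners are at about (166,131) and (360,123), the housing is at (258,100) and the divider at column 258. The tape is held at (315,240).

```bash
python3 - <<'E'
from h import *
d=np.load("w3.npz"); v=(d["K"],d["A"],d["C"]); f=d["f"]
t=np.load("top0.npz"); A=t["R"].T; tv=(t["mtx"],A,-A@t["t"])
L=onz((360,123),.09,*v); Rr=onz((166,131),.09,*v); print("FL",L.round(4),"FR",Rr.round(4),np.linalg.norm(L-Rr))
print("tri FL",tri([ray((360,123),*v),ray((266,215.5),*tv)]).round(4),"FR",tri([ray((166,131),*v),ray((335.6,205),*tv)]).round(4))
# blue mask front rim line / right side extent
b=mask(f,(100,120,40),(130,255,255))
for r in range(120,250,15): 
    x=np.where(b[r])[0]; x=x[(x<400)]; print(r,x.min() if len(x) else None,x.max() if len(x) else None)
top=[(c,np.where(b[:250,c])[0].min()) for c in range(175,360,15)]; print(top)
print("floor front-L pocket edges", onz((352,135),.09,*v).round(4), "divider top", onz((260,140),.046,*v).round(4), onz((259,230),.046,*v).round(4))
g=t["frame"]
yaw=np.arctan2(-(L-Rr)[0],(L-Rr)[1]); print("yaw",yaw)
ex=np.array([np.cos(yaw),np.sin(yaw),0]); c=(L+Rr)/2+ex*.09; print("c",c)
ey=np.array([-ex[1],ex[0],0])
for X in [(-.09,.1,.09),(-.09,-.1,.09),(.09,.1,.09),(.09,-.1,.09)]:
    P=np.array([c[0],c[1],0])+ex*X[0]+ey*X[1]+[0,0,X[2]]; print(X,P.round(4),"top px",proj(P,*tv).round(1),"w px",proj(P,*v).round(1))
E
```

```text
FL [0.3978 0.1061 0.09  ] FR [ 0.4364 -0.09    0.09  ] 0.19986201996150504
tri FL [0.401  0.1172 0.0026] FR [ 0.4334 -0.0909  0.0894]
120 312 347
135 167 359
150 183 359
165 173 358
180 176 358
195 178 358
210 181 358
225 183 358
240 186 260
[(175, np.int64(129)), (190, np.int64(124)), (205, np.int64(122)), (220, np.int64(123)), (235, np.int64(123)), (250, np.int64(125)), (265, np.int64(125)), (280, np.int64(124)), (295, np.int64(121)), (310, np.int64(121)), (325, np.int64(120)), (340, np.int64(119)), (355, np.int64(124))]
floor front-L pocket edges [0.411  0.1003 0.09  ] divider top [4.373e-01 3.000e-04 4.600e-02] [0.551  0.0109 0.046 ]
yaw 0.19427567898440812
c [0.50543004 0.02542764 0.09      ]
(-0.09, 0.1, 0.09) [0.3978 0.1062 0.09  ] top px [264.5 214.9] w px [360.1 123. ]
(-0.09, -0.1, 0.09) [ 0.4364 -0.0901  0.09  ] top px [335.1 202.8] w px [165.9 131. ]
(0.09, 0.1, 0.09) [0.5744 0.1409 0.09  ] top px [254.8 152.4] w px [360. 278.]
(0.09, -0.1, 0.09) [ 0.613  -0.0553  0.09  ] top px [324.2 140.5] w px [192.4 284.1]
```

{"name": "apply_moves", "arguments": {
  "rows": [
    {"xyz": [-26, -12, 0], "turn": -0.03},
    {"xyz": [0, 0, 50], "turn": 0},
    {"xyz": [0, 0, 50], "turn": 0},
    {"xyz": [0, 0, 50], "turn": 0},
    {"xyz": [0, 0, 50], "turn": 0},
    {"xyz": [0, 0, 20], "turn": 0},
    {"xyz": [0, 0, 0], "turn": 0},
    {"xyz": [0, 0, 0], "turn": 0}
  ]
}}

```text
time: 6.7
tool_pos: [0.4871, 0.0614, 0.0542]
tool_rot: [-3.141, 0.001, -2.957]
contact_force: [-0.2, -1.5, -1.8]
opening: 0.0297
```

{"name": "apply_moves", "arguments": {
  "rows": [
    {"xyz": [0, 0, 4], "turn": 0},
    {"xyz": [0, 0, 0], "turn": 0}
  ]
}}

```text
time: 6.95
tool_pos: [0.4868, 0.0613, 0.05]
tool_rot: [-3.142, 0.001, -2.956]
contact_force: [0.5, 0.3, -1.5]
opening: 0.0297
```

{"name": "apply_moves", "arguments": {
  "rows": [
    {"xyz": [0, 0, 3], "turn": 0},
    {"xyz": [0, 0, 3], "turn": 0},
    {"xyz": [0, 0, 0], "turn": 0}
  ]
}}

```text
time: 7.32
tool_pos: [0.4883, 0.0617, 0.0474]
tool_rot: [-3.141, 0.005, -2.956]
contact_force: [-7.2, 0.9, 30.1]
opening: 0.0296
```

{"name": "apply_moves", "arguments": {
  "rows": [
    {"xyz": [0, 0, 2], "turn": 0},
    {"xyz": [0, 0, 0], "turn": 0}
  ]
}}

```text
time: 7.58
tool_pos: [0.489, 0.0618, 0.046]
tool_rot: [-3.141, 0.007, -2.957]
contact_force: [-7.1, 3.3, 34.2]
opening: 0.0298
```

{"name": "apply_moves", "arguments": {
  "rows": [
    {"xyz": [0, 0, -4], "turn": 0},
    {"xyz": [0, 0, 0], "turn": 0}
  ]
}}

```text
time: 7.82
tool_pos: [0.4869, 0.0613, 0.0461]
tool_rot: [-3.141, 0.001, -2.956]
contact_force: [-1.2, -1.3, 8.6]
opening: 0.03
```

{"name": "apply_moves", "arguments": {
  "rows": [
    {"xyz": [0, 0, 0], "turn": 0},
    {"xyz": [0, 0, 0], "turn": 0},
    {"xyz": [0, 0, 0], "turn": 0},
    {"xyz": [0, 0, 0], "turn": 0}
  ],
  "gripper": 0.55
}}

```text
time: 8.32
tool_pos: [0.4866, 0.0613, 0.0455]
tool_rot: [3.141, -0.0, -2.956]
contact_force: [-0.3, 0.7, 0.6]
opening: 0.0503
```

{"name": "apply_moves", "arguments": {
  "rows": [
    {"xyz": [0, 0, -15], "turn": 0},
    {"xyz": [0, 0, -40], "turn": 0},
    {"xyz": [0, 0, -60], "turn": 0},
    {"xyz": [0, 0, -60], "turn": 0},
    {"xyz": [50, 0, -20], "turn": 0},
    {"xyz": [0, 0, 0], "turn": 0},
    {"xyz": [0, 0, 0], "turn": 0}
  ]
}}

```text
time: 9.2
tool_pos: [0.4378, 0.0521, 0.2415]
tool_rot: [-3.141, 0.002, -2.957]
contact_force: [1.4, 0.6, -0.7]
opening: 0.0504
```

```bash
python3 - <<'E'
from h import *
v=cam("wrist"); f=v[0]; np.savez("w4.npz",f=v[0],K=v[1],A=v[2],C=v[3]); print(v[3])
cv2.imwrite("pics/w4.png",f)
E
```

```text
[0.35865929 0.03706682 0.39972689]
```

View pics/w4.png

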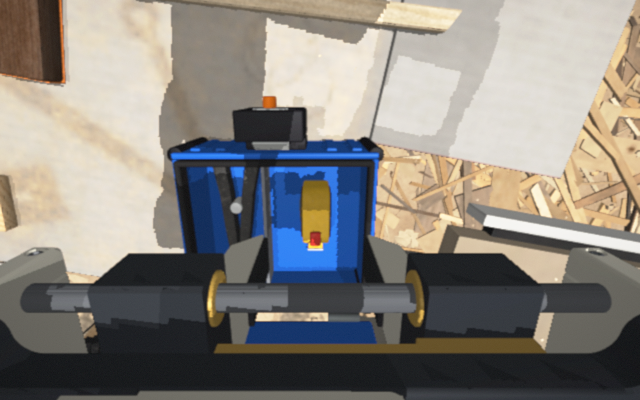

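The tape stands in the left pocket with its top at (316,210) and its button at (315,239). The rim corners are at (168,156) and (382,153), and the lid's inner face shows at (310,333). Next: refine the case pose, check the tape, and find the lid angle and the hose.

```bash
python3 - <<'E'
from h import *
d=np.load("w4.npz"); v=(d["K"],d["A"],d["C"]); f=d["f"]
L=onz((382,155),.09,*v); Rr=onz((168,158),.09,*v); yaw=np.arctan2(-(L-Rr)[0],(L-Rr)[1]); print(L.round(4),Rr.round(4),np.linalg.norm(L-Rr),yaw)
d3=np.load("w3.npz"); v3=(d3["K"],d3["A"],d3["C"]); print("tri FL",tri([ray((382,155),*v),ray((360,123),*v3)]).round(4),"FR",tri([ray((168,158),*v),ray((166,131),*v3)]).round(4))
yaw=.185
ex=np.array([np.cos(yaw),np.sin(yaw),0]); ey=np.array([-ex[1],ex[0],0]); c=(L+Rr)/2+ex*.09; c[2]=0; print("c",c.round(4))
def case(P): q=P-c; return np.array([q@ex,q@ey,q[2]]).round(4)
r=mask(f,(0,150,90),(8,255,255))|mask(f,(174,150,90),(180,255,255)); r[300:]=0; q=[k for k in blobs(r,20)[0] if abs(k[0][0]-315)<15]; print(q)
print("button@.072 case",case(onz(q[0][0],.072,*v)))
t=cam("top"); g=t[0]; m=mask(g,(0,120,80),(10,255,255))|mask(g,(172,120,80),(180,255,255)); qq=[k for k in blobs(m,3)[0] if 255<k[0][0]<310 and 140<k[0][1]<205]; print(qq)
for k in qq: print("tri",case(tri([ray(k[0],*t[1:]),ray(q[0][0],*v)])))
tv=t[1:]
for th in (1.5,1.6,1.7):
    print(th,[proj(c+ex*(.094-.186*np.cos(th)+.002*np.sin(th))+ey*y+[0,0,.092+.186*np.sin(th)+.002*np.cos(th)],*tv).round(1) for y in(.101,-.101)])
    sc=np.load("scene0.npz"); As=sc["R"].T; sv=(sc["mtx"],As,-As@sc["t"])
    print("  scene",[proj(c+ex*(.094-.186*np.cos(th)+.002*np.sin(th))+ey*y+[0,0,.092+.186*np.sin(th)+.002*np.cos(th)],*sv).round(1) for y in(.101,-.101)])
out=cv2.resize(sc["frame"][80:240,240:480],None,fx=2.5,fy=2.5,interpolation=cv2.INTER_CUBIC)
out2=cv2.resize(g[90:230,190:390],(600,420)); cv2.imwrite("pics/mix.png",np.hstack([cv2.resize(out,(400,267)),cv2.resize(out2,(400,267))])); print(out.shape)
b=mask(sc["frame"],(105,80,25),(130,255,255)); n=blobs(b,60)[0]; print(n)
E
```

```text
[0.4001 0.1098 0.09  ] [ 0.4409 -0.0913  0.09  ] 0.20525194437620692 0.1998574396708952
tri FL [0.3957 0.1013 0.1253] FR [ 0.4299 -0.0736  0.1304]
c [0.5089 0.0258 0.    ]
[((np.float64(314.9), np.float64(238.1)), [310, 232, 10, 13, 116])]
button@.072 case [0.0034 0.0384 0.072 ]
[]
1.5 [array([240.1, 136.1]), array([325.7, 122.3])]
  scene [array([293.9, 104.5]), array([355.7, 119.8])]
1.6 [array([239. , 128.4]), array([324.4, 114.6])]
  scene [array([296.6, 101.6]), array([358. , 116.6])]
1.7 [array([238.1, 121. ]), array([323.2, 107.2])]
  scene [array([299.3,  99.3]), array([360.2, 114. ])]
(400, 600, 3)
[((np.float64(326.4), np.float64(134.3)), [295, 104, 62, 63, 2859]), ((np.float64(318.5), np.float64(187.0)), [280, 160, 73, 64, 2218]), ((np.float64(279.2), np.float64(196.9)), [271, 184, 15, 27, 258])]
```

View pics/mix.png

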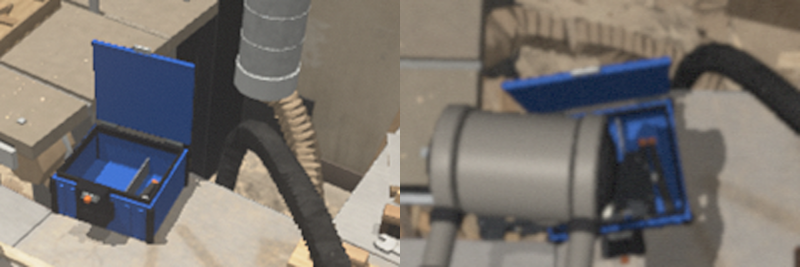

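The mix picture shows the lid nearly upright; both views give an angle of about 1.5. The hose arches down to the right of the lid, well clear. I'll close the fingers, go over the lid and come down behind it.

{"name": "apply_moves", "arguments": {
  "rows": [
    {"xyz": [0, 0, -45], "turn": 0},
    {"xyz": [0, 0, -45], "turn": 0},
    {"xyz": [-50, -10, 0], "turn": 0},
    {"xyz": [-50, -9, 0], "turn": 0},
    {"xyz": [-50, 0, 0], "turn": 0},
    {"xyz": [-43, 0, 0], "turn": 0},
    {"xyz": [0, 0, 0], "turn": 0},
    {"xyz": [0, 0, 0], "turn": 0}
  ],
  "gripper": 0.0,
  "newtons": 20
}}

```text
time: 10.3
tool_pos: [0.6304, 0.069, 0.3295]
tool_rot: [3.141, -0.002, -2.956]
contact_force: [1.0, -0.1, 0.9]
opening: 0.0001
```

{"name": "apply_moves", "arguments": {
  "rows": [
    {"xyz": [0, 0, 40], "turn": 0},
    {"xyz": [0, 0, 35], "turn": 0},
    {"xyz": [0, 0, 0], "turn": 0}
  ]
}}

```text
time: 10.68
tool_pos: [0.6286, 0.0689, 0.254]
tool_rot: [3.141, -0.005, -2.957]
contact_force: [0.6, -0.6, 0.0]
opening: 0.0005
```

{"name": "apply_moves", "arguments": {
  "rows": [
    {"xyz": [12, 0, 0], "turn": 0},
    {"xyz": [12, 0, 0], "turn": 0},
    {"xyz": [10, 0, 0], "turn": 0},
    {"xyz": [0, 0, 0], "turn": 0}
  ]
}}

```text
time: 11.18
tool_pos: [0.5971, 0.0626, 0.2576]
tool_rot: [-3.141, 0.002, -2.957]
contact_force: [-0.1, -0.7, -0.2]
opening: 0.0006
```

{"name": "apply_moves", "arguments": {
  "rows": [
    {"xyz": [13, 0, 2], "turn": 0},
    {"xyz": [13, 0, 2], "turn": 0},
    {"xyz": [14, 0, 3], "turn": 0},
    {"xyz": [15, 0, 6], "turn": 0},
    {"xyz": [15, 0, 7], "turn": 0},
    {"xyz": [15, 0, 8], "turn": 0},
    {"xyz": [0, 0, 0], "turn": 0}
  ]
}}

```text
time: 12.05
tool_pos: [0.5133, 0.047, 0.228]
tool_rot: [3.141, -0.001, -2.957]
contact_force: [-0.4, -0.1, 0.2]
opening: 0.0001
```

```bash
python3 - <<'E'
from h import *
v=cam("scene"); f=v[0]; cv2.imwrite("pics/s5.png",cv2.resize(f[80:240,240:480],None,fx=3,fy=3))
E
```

```text
(no output)
```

View pics/s5.png

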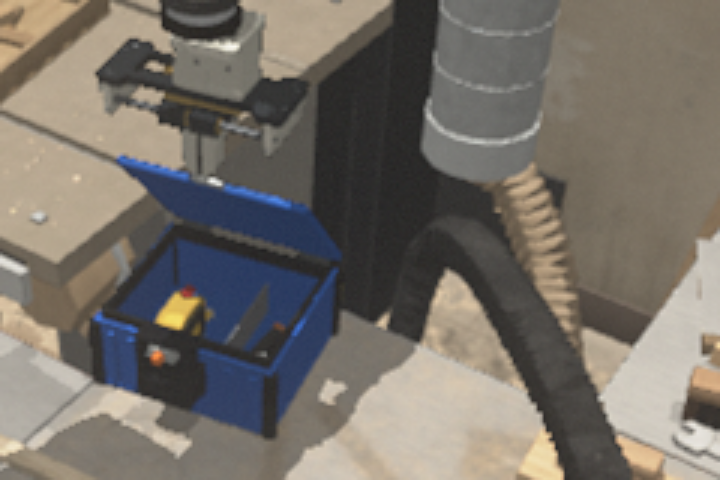

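The lid follows the fingers and is at about 0.9 rad. The tape stands upright inside at (182,308).

{"name": "apply_moves", "arguments": {
  "rows": [
    {"xyz": [13, 0, 10], "turn": 0},
    {"xyz": [12, 0, 11], "turn": 0},
    {"xyz": [11, 0, 12], "turn": 0},
    {"xyz": [9, 0, 14], "turn": 0},
    {"xyz": [8, 0, 14], "turn": 0},
    {"xyz": [8, 0, 15], "turn": 0},
    {"xyz": [0, 0, 0], "turn": 0}
  ]
}}

```text
time: 12.98
tool_pos: [0.4538, 0.0359, 0.1514]
tool_rot: [3.141, -0.001, -2.957]
contact_force: [0.6, 0.2, 0.6]
opening: 0.0004
```

{"name": "apply_moves", "arguments": {
  "rows": [
    {"xyz": [4, 0, 8], "turn": 0},
    {"xyz": [3, 0, 8], "turn": 0},
    {"xyz": [3, 0, 6], "turn": 0},
    {"xyz": [2, 0, 0], "turn": 0},
    {"xyz": [0, 0, 0], "turn": 0}
  ]
}}

```text
time: 13.6
tool_pos: [0.442, 0.0336, 0.1298]
tool_rot: [3.142, 0.0, -2.956]
contact_force: [-0.6, 0.3, -0.6]
opening: 0.0004
```

{"name": "apply_moves", "arguments": {
  "rows": [
    {"xyz": [1, 0, 3], "turn": 0},
    {"xyz": [1, 0, 2], "turn": 0},
    {"xyz": [0, 0, 0], "turn": 0}
  ]
}}

```text
time: 13.98
tool_pos: [0.4399, 0.0333, 0.1246]
tool_rot: [3.141, -0.0, -2.956]
contact_force: [0.5, -0.0, -0.0]
opening: 0.0006
```

{"name": "apply_moves", "arguments": {
  "rows": [
    {"xyz": [0, 0, 2], "turn": 0},
    {"xyz": [0, 0, 0], "turn": 0}
  ]
}}

```text
time: 14.22
tool_pos: [0.44, 0.0333, 0.1226]
tool_rot: [3.141, -0.0, -2.956]
contact_force: [0.6, 0.4, -0.2]
opening: 0.0006
```

{"name": "apply_moves", "arguments": {
  "rows": [
    {"xyz": [0, 0, 2], "turn": 0},
    {"xyz": [0, 0, 0], "turn": 0}
  ]
}}

```text
time: 14.48
tool_pos: [0.4401, 0.0333, 0.1207]
tool_rot: [3.142, 0.0, -2.956]
contact_force: [0.1, -0.4, 1.1]
opening: 0.0002
```

{"name": "apply_moves", "arguments": {
  "rows": [
    {"xyz": [0, 0, 1], "turn": 0},
    {"xyz": [0, 0, 0], "turn": 0}
  ]
}}

```text
time: 14.72
tool_pos: [0.4401, 0.0332, 0.1199]
tool_rot: [-3.142, 0.0, -2.956]
contact_force: [-1.3, -0.3, 4.2]
opening: 0.0004
```

{"name": "apply_moves", "arguments": {
  "rows": [
    {"xyz": [0, 0, 1], "turn": 0},
    {"xyz": [0, 0, 0], "turn": 0}
  ]
}}

```text
time: 14.98
tool_pos: [0.4399, 0.0332, 0.1189]
tool_rot: [-3.142, -0.0, -2.956]
contact_force: [-2.2, 0.3, 4.7]
opening: 0.0004
```

{"name": "apply_moves", "arguments": {
  "rows": [
    {"xyz": [0, 0, 1], "turn": 0},
    {"xyz": [0, 0, 0], "turn": 0}
  ]
}}

```text
time: 15.22
tool_pos: [0.4397, 0.0332, 0.1179]
tool_rot: [-3.142, -0.001, -2.956]
contact_force: [-3.3, -0.1, 5.4]
opening: 0.0006
```

{"name": "apply_moves", "arguments": {
  "rows": [
    {"xyz": [0, 0, 1], "turn": 0},
    {"xyz": [0, 0, 0], "turn": 0}
  ]
}}

```text
time: 15.48
tool_pos: [0.4396, 0.0332, 0.1169]
tool_rot: [-3.142, -0.001, -2.956]
contact_force: [-3.4, -1.4, 6.9]
opening: 0.0007
```

{"name": "apply_moves", "arguments": {
  "rows": [
    {"xyz": [0, 0, 1], "turn": 0},
    {"xyz": [0, 0, 0], "turn": 0}
  ]
}}

```text
time: 15.72
tool_pos: [0.4395, 0.0332, 0.1159]
tool_rot: [3.142, -0.001, -2.956]
contact_force: [-3.2, -1.6, 6.8]
opening: 0.0004
```

{"name": "apply_moves", "arguments": {
  "rows": [
    {"xyz": [0, 0, 1], "turn": 0},
    {"xyz": [0, 0, 0], "turn": 0}
  ]
}}

```text
time: 15.98
tool_pos: [0.4393, 0.0331, 0.1149]
tool_rot: [-3.142, -0.001, -2.956]
contact_force: [-4.3, -0.8, 6.4]
opening: 0.0005
```

{"name": "apply_moves", "arguments": {
  "rows": [
    {"xyz": [0, 0, 1], "turn": 0},
    {"xyz": [0, 0, 0], "turn": 0}
  ]
}}

```text
time: 16.23
tool_pos: [0.4392, 0.0331, 0.1139]
tool_rot: [3.142, -0.002, -2.956]
contact_force: [-4.3, -0.8, 7.8]
opening: 0.0002
```

{"name": "apply_moves", "arguments": {
  "rows": [
    {"xyz": [0, 0, 1], "turn": 0},
    {"xyz": [0, 0, 0], "turn": 0}
  ]
}}

```text
time: 16.48
tool_pos: [0.4393, 0.0332, 0.1127]
tool_rot: [3.141, -0.001, -2.956]
contact_force: [-2.9, 0.4, 3.6]
opening: 0.0005
```

{"name": "apply_moves", "arguments": {
  "rows": [
    {"xyz": [0, 0, 1], "turn": 0},
    {"xyz": [0, 0, 0], "turn": 0}
  ]
}}

```text
time: 16.73
tool_pos: [0.44, 0.0333, 0.1116]
tool_rot: [3.141, -0.0, -2.956]
contact_force: [-1.9, -0.6, 1.5]
opening: 0.0005
```

{"name": "apply_moves", "arguments": {
  "rows": [
    {"xyz": [0, 0, 0.5], "turn": 0},
    {"xyz": [0, 0, 0], "turn": 0}
  ]
}}

```text
time: 16.98
tool_pos: [0.4401, 0.0333, 0.1111]
tool_rot: [3.141, 0.0, -2.956]
contact_force: [-1.5, 0.9, 2.1]
opening: 0.0004
```

{"name": "apply_moves", "arguments": {
  "rows": [
    {"xyz": [0, 0, 0.5], "turn": 0},
    {"xyz": [0, 0, 0], "turn": 0}
  ]
}}

```text
time: 17.23
tool_pos: [0.4401, 0.0333, 0.1107]
tool_rot: [3.141, 0.0, -2.956]
contact_force: [-1.4, 1.0, 2.6]
opening: 0.0008
```

{"name": "apply_moves", "arguments": {
  "rows": [
    {"xyz": [0, 0, 0.5], "turn": 0},
    {"xyz": [0, 0, 0], "turn": 0}
  ]
}}

```text
time: 17.48
tool_pos: [0.44, 0.0333, 0.1102]
tool_rot: [3.141, 0.0, -2.956]
contact_force: [-1.5, 0.2, 2.2]
opening: 0.0008
```

{"name": "apply_moves", "arguments": {
  "rows": [
    {"xyz": [0, 0, 0.5], "turn": 0},
    {"xyz": [0, 0, 0], "turn": 0}
  ]
}}

```text
time: 17.73
tool_pos: [0.4401, 0.0333, 0.1098]
tool_rot: [3.142, 0.0, -2.956]
contact_force: [-2.8, -0.6, 3.7]
opening: 0.0003
```

{"name": "apply_moves", "arguments": {
  "rows": [
    {"xyz": [0, 0, 0.5], "turn": 0},
    {"xyz": [0, 0, 0], "turn": 0}
  ]
}}

```text
time: 17.98
tool_pos: [0.44, 0.0333, 0.1093]
tool_rot: [3.142, -0.0, -2.956]
contact_force: [-2.8, 0.3, 4.5]
opening: 0.0006
```

{"name": "apply_moves", "arguments": {
  "rows": [
    {"xyz": [0, 0, 0.5], "turn": 0},
    {"xyz": [0, 0, 0], "turn": 0}
  ]
}}

```text
time: 18.23
tool_pos: [0.44, 0.0333, 0.1089]
tool_rot: [3.142, -0.0, -2.956]
contact_force: [-2.7, 0.3, 5.8]
opening: 0.0001
```

{"name": "apply_moves", "arguments": {
  "rows": [
    {"xyz": [0, 0, 0.5], "turn": 0},
    {"xyz": [0, 0, 0], "turn": 0}
  ]
}}

```text
time: 18.48
tool_pos: [0.4399, 0.0333, 0.1085]
tool_rot: [3.142, -0.0, -2.956]
contact_force: [-3.1, -0.9, 7.7]
opening: 0.0004
```

{"name": "apply_moves", "arguments": {
  "rows": [
    {"xyz": [0, 0, 0.5], "turn": 0},
    {"xyz": [0, 0, 0], "turn": 0}
  ]
}}

```text
time: 18.73
tool_pos: [0.4399, 0.0333, 0.1081]
tool_rot: [3.142, -0.0, -2.956]
contact_force: [-3.4, 0.5, 8.3]
opening: 0.0003
```

{"name": "apply_moves", "arguments": {
  "rows": [
    {"xyz": [0, 0, 0.5], "turn": 0},
    {"xyz": [0, 0, 0], "turn": 0}
  ]
}}

```text
time: 18.98
tool_pos: [0.4398, 0.0333, 0.1077]
tool_rot: [-3.142, -0.0, -2.956]
contact_force: [-6.0, 0.2, 9.9]
opening: 0.0003
```

{"name": "apply_moves", "arguments": {
  "rows": [
    {"xyz": [0, 0, 0.5], "turn": 0},
    {"xyz": [0, 0, 0], "turn": 0}
  ]
}}

```text
time: 19.23
tool_pos: [0.4398, 0.0332, 0.1072]
tool_rot: [-3.142, -0.0, -2.956]
contact_force: [-4.8, 0.1, 10.4]
opening: 0.0005
```

{"name": "apply_moves", "arguments": {
  "rows": [
    {"xyz": [0, 0, 0.5], "turn": 0},
    {"xyz": [0, 0, 0], "turn": 0}
  ]
}}

```text
time: 19.48
tool_pos: [0.4398, 0.0333, 0.107]
tool_rot: [-3.141, -0.0, -2.956]
contact_force: [-5.4, -0.6, 15.1]
opening: 0.0003
```

{"name": "apply_moves", "arguments": {
  "rows": [
    {"xyz": [0, 0, 0.3], "turn": 0},
    {"xyz": [0, 0, 0], "turn": 0}
  ]
}}

```text
time: 19.73
tool_pos: [0.4398, 0.0332, 0.1069]
tool_rot: [-3.141, -0.0, -2.956]
contact_force: [-6.2, -0.8, 16.0]
opening: 0.0002
```

{"name": "apply_moves", "arguments": {
  "rows": [
    {"xyz": [0, 0, 0], "turn": 0},
    {"xyz": [0, 0, 0], "turn": 0}
  ]
}}

```text
time: 19.98
tool_pos: [0.4398, 0.0332, 0.1069]
tool_rot: [-3.141, -0.0, -2.956]
contact_force: [-7.6, -0.4, 16.6]
opening: 0.0004
```

{"name": "apply_moves", "arguments": {
  "rows": [
    {"xyz": [0.5, 0, 0], "turn": 0},
    {"xyz": [0, 0, 0], "turn": 0}
  ]
}}

```text
time: 20.23
tool_pos: [0.4397, 0.0332, 0.1069]
tool_rot: [-3.141, 0.001, -2.956]
contact_force: [-5.6, 0.4, 14.6]
opening: 0.0004
```

{"name": "apply_moves", "arguments": {
  "rows": [
    {"xyz": [0, 0, 0.3], "turn": 0},
    {"xyz": [0, 0, 0], "turn": 0}
  ]
}}

```text
time: 20.48
tool_pos: [0.4398, 0.0332, 0.1068]
tool_rot: [-3.141, 0.001, -2.956]
contact_force: [-5.7, 0.3, 15.7]
opening: 0.0006
```

{"name": "apply_moves", "arguments": {
  "rows": [
    {"xyz": [0, 0, 0.4], "turn": 0},
    {"xyz": [0, 0, 0], "turn": 0}
  ]
}}

```text
time: 20.72
tool_pos: [0.4397, 0.0332, 0.1065]
tool_rot: [-3.141, 0.001, -2.956]
contact_force: [-5.4, -0.1, 17.7]
opening: 0.0005
```

{"name": "apply_moves", "arguments": {
  "rows": [
    {"xyz": [0, 0, 0.4], "turn": 0},
    {"xyz": [0, 0, 0], "turn": 0}
  ]
}}

```text
time: 20.98
tool_pos: [0.4397, 0.0332, 0.1062]
tool_rot: [-3.141, 0.001, -2.956]
contact_force: [-7.9, -0.3, 18.9]
opening: 0.0002
```

{"name": "apply_moves", "arguments": {
  "rows": [
    {"xyz": [0, 0, -1], "turn": 0},
    {"xyz": [0, 0, -1], "turn": 0},
    {"xyz": [0, 0, 0], "turn": 0}
  ]
}}

```text
time: 21.35
tool_pos: [0.4398, 0.0332, 0.1073]
tool_rot: [-3.142, 0.001, -2.956]
contact_force: [-3.0, -0.8, 9.6]
opening: 0.0004
```

{"name": "apply_moves", "arguments": {
  "rows": [
    {"xyz": [0, 0, -1], "turn": 0},
    {"xyz": [0, 0, 0], "turn": 0}
  ]
}}

```text
time: 21.6
tool_pos: [0.44, 0.0332, 0.1077]
tool_rot: [-3.141, 0.001, -2.956]
contact_force: [-0.1, -1.0, -0.8]
opening: 0.001
```

{"name": "apply_moves", "arguments": {
  "rows": [
    {"xyz": [0, 0, -1], "turn": 0},
    {"xyz": [0, 0, 0], "turn": 0}
  ]
}}

```text
time: 21.85
tool_pos: [0.4397, 0.0332, 0.1088]
tool_rot: [3.142, 0.0, -2.956]
contact_force: [-0.5, -0.5, -0.9]
opening: 0.0003
```

The force fell to zero by 0.1077, where the way down had read 10 N, so the lid stays down: it is caught. I'll lift clear and look.

{"name": "apply_moves", "arguments": {
  "rows": [
    {"xyz": [0, 0, -20], "turn": 0},
    {"xyz": [0, 0, -50], "turn": 0},
    {"xyz": [0, 0, -50], "turn": 0},
    {"xyz": [30, 0, -20], "turn": 0},
    {"xyz": [0, 0, 0], "turn": 0},
    {"xyz": [0, 0, 0], "turn": 0}
  ]
}}

```text
time: 22.6
tool_pos: [0.4102, 0.0277, 0.2484]
tool_rot: [3.141, -0.0, -2.957]
contact_force: [-0.5, 0.5, -0.5]
opening: 0.0009
```

```bash
python3 - <<'E'
from h import *
a=cam("scene")[0]; b=cam("wrist")[0]
cv2.imwrite("pics/end.png",np.vstack([cv2.resize(a[130:230,240:400],(480,300),interpolation=cv2.INTER_CUBIC),cv2.resize(b[50:300,100:500],(480,300))]))
print(robot.observe()["contact_force"])
E
```

```text
[-0.59801909 -0.25131593 -0.66173008]
```

View pics/end.png

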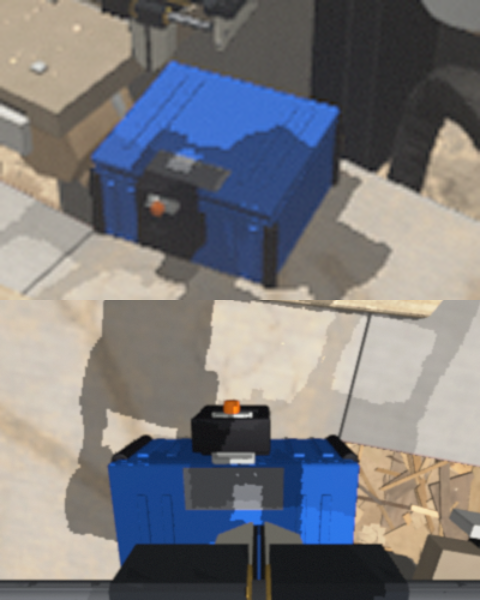

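Both views show the lid flat and shut, with the pad at (235,490) and the housing at (230,430) in the lower one. I'll touch the pad gently to check that the lid hasn't crept up.

{"name": "apply_moves", "arguments": {
  "rows": [
    {"xyz": [-30, 0, 20], "turn": 0},
    {"xyz": [0, 0, 50], "turn": 0},
    {"xyz": [0, 0, 50], "turn": 0},
    {"xyz": [0, 0, 18], "turn": 0},
    {"xyz": [0, 0, 0], "turn": 0},
    {"xyz": [0, 0, 0], "turn": 0}
  ]
}}

```text
time: 23.45
tool_pos: [0.4398, 0.0333, 0.1103]
tool_rot: [3.141, -0.001, -2.956]
contact_force: [-0.7, -0.2, 0.3]
opening: 0.0006
```

{"name": "apply_moves", "arguments": {
  "rows": [
    {"xyz": [0, 0, 1.5], "turn": 0},
    {"xyz": [0, 0, 0], "turn": 0}
  ]
}}

```text
time: 23.7
tool_pos: [0.4397, 0.0332, 0.1094]
tool_rot: [-3.142, 0.0, -2.956]
contact_force: [0.5, 0.3, -0.5]
opening: 0.0005
```

{"name": "apply_moves", "arguments": {
  "rows": [
    {"xyz": [0, 0, 1], "turn": 0},
    {"xyz": [0, 0, 0], "turn": 0}
  ]
}}

```text
time: 23.95
tool_pos: [0.4396, 0.0332, 0.1084]
tool_rot: [3.142, 0.0, -2.956]
contact_force: [0.1, 0.0, -0.4]
opening: 0.0003
```

There is no contact at 0.1084, where the uncaught lid pushed back with about 8 N, so the lid is held down. I'll retreat and hand in.

{"name": "apply_moves", "arguments": {
  "rows": [
    {"xyz": [0, 0, -20], "turn": 0},
    {"xyz": [0, 0, -50], "turn": 0},
    {"xyz": [0, 0, -50], "turn": 0},
    {"xyz": [0, 0, -30], "turn": 0},
    {"xyz": [0, 0, 0], "turn": 0},
    {"xyz": [0, 0, 0], "turn": 0}
  ]
}}

```text
time: 24.7
tool_pos: [0.439, 0.0332, 0.2574]
tool_rot: [3.141, -0.001, -2.956]
contact_force: [0.2, 0.0, -0.1]
opening: 0.0004
```

```bash
python3 -c "
from cell import robot
print(robot.hand_in())"
```

```text
the job is handed in; nothing more can be done
None
```

The tape measure is standing in the left pocket and the lid is closed with the catch holding it. I handed the job in at about 25 s of the 72 s; hand-in reports no verdict.

**Tape:** I set it down on the pocket floor and released it with the lid open. Pictures after release and halfway through the lid swing show it upright. It had slipped about 8 mm in the fingers during the lift, so it touched the floor sooner than planned. At that touch the wrist read 30–34 N for a moment, and I eased off before letting go.

**Lid:** I swung it down slowly from behind, then pressed in small steps. The bolt's ramp gave at about 8 N, the seal took over, and the last push reached about 20 N in total.

**Last checks:**
- **Catch:** I inferred the snap from force and height, since I couldn't read the bolt directly. A later light touch met nothing at a height where the uncaught lid had pushed back with about 8 N, so the lid is held down.
- **Final pictures:** they show the lid flat and shut. The arm was clear of everything at hand-in.
- **Clamp and blocks:** I didn't touch the clamp, sanding block or push block, but I didn't measure their positions again.
- **Disagreements:** my quick two-view height checks on the case rim corners were off (3 mm at one corner and 125–130 mm in later pairs, against a true 90 mm). I relied on the rim width instead: the first wrist view gave 199.9 mm against the true 200 mm, the second 205 mm.

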